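Change the part on the mill's sprung loading stage

ROBOT

A 6-joint arm with a two-finger parallel gripper is mounted at the origin on the work surface. World frame = base frame: x ahead of the robot, y to its left, z up, the work surface at z = 0. Lengths are in mm, angles in rad, forces in N, time in s.
With the tool pointing down it reaches from about 250 to 725 mm from the base axis. Payload 9.7 kg.
Tool frame: the origin (TCP) lies on the centre line of the jaws, within the pads' length; the fingertips stand 22 mm ahead of it and the grasp point (between the pads) lies 3 mm ahead of it; z points along the fingers, y is the line along which they close (so a half turn about z gives the same grasp; the last joint's range is limited). The gripper opens to 85 mm and grips with 20 to 120 N. Pads are 22 mm wide; open, the fingers measure 114 mm over their backs; the gripper's body (76 mm by 85 mm) begins 54 mm behind the grasp point. The pads swing forward as they close: fully open they stand 13 mm farther back than shut.
Start: joints at [0, 0.087, 0.176, 1.66, 0, 1.571], TCP at [549.997, -0, 253.284] pointing down, gripper open.
Joint ranges: [-3.13, 3.13], [-0.85, 1.81], [-1.15, 1.24], [-2.2, 2.28], [-1.44, 1.52], [-3.14, 3.14]. Speed limits (rad/s): [2.22, 2.22, 2.57, 3.14, 3.14, 3.14].

INTERFACE

Orientations are given as a unit quaternion [w, x, y, z].
In Python, from bench import arm gives the robot as it stands. The module is installed in compiled form; this text tells all that it offers.
- The arm moves only by the tool step_arm, never from a script. Its arguments are lists of equal length, an entry for each row: "fingers": the closure, from -1 (fully open) to 1 (shut), so that 0 is half open; "delta_pos": the shift along the world's x, y, z in cm, a list of three; "roll": the turn about the world's z in degrees. In form: {"fingers": [fingers, ...], "delta_pos": [[dx, dy, dz], ...], "roll": [roll, ...]}. A call has 1 to 5 rows; each row is the pose to reach, as a shift and turn from the pose commanded when the call began; what a row does not reach only later rows make up. A row lasts 1/12 s, in which the tool goes at most 41.7 mm and 7.16 degrees, less where a joint would pass 70% of its speed; a pose out of reach is approached as far as the arm can. A call with a gripper value outside its range is refused whole. The fingers move at their own pace and stop on an object; the grip force is fixed at half the most. Time passes only in rows, so rows that repeat a pose let the fingers close. It gives the time, the measured TCP pose, the force, the opening and the grip force at its end, in the units of the state.
- arm.get_state(): the state, without advancing time (a new reading comes with each control period).
- arm.capture(name): name is "scene" or "side" or "wrist"; returns a dict with "img" (384x512x3 uint8, blue, green, red), "z_map" (384x512 float32, mm along the optical axis (not along the pixel's ray), 0 where there is no reading), "K" (3x3 intrinsics, pixels), "k1" (the pictures are not rectified: a ray, as slopes to the right and down, at radius r is drawn at 1 + k1 r^2 times it, then the intrinsics apply), "cam_to_world" (4x4, takes a point from camera to world coordinates); the wrist camera has in their place "mount" (4x4, takes a point from camera to tool coordinates, whose origin is the TCP and whose axes are the flange's). Camera axes: x right, y down, z forward; pixel columns grow to the right and rows downward; lengths in mm; the calibration is good to about 2 mm. A picture is of the moment at which its call begins: read the wrist's pose just before it.
- arm.hand_in(): hands the job in; it is judged then, once.
The state is a dict: "t": time; "q": joint angles; "qd": joint speeds; "tau": joint torques, N m; "tool_pos": TCP position; "orientation": TCP orientation; "ft_force": force on the tool from outside, world axes, zero at the start; "torque": the same for the moment, N m; "grip_width": opening from 0.0 (shut) to 1.0 (fully open); "grasp_force": force on a finger pad.
Only numpy, scipy, OpenCV 4.12 (cv2) and the standard library are available. Lean on these libraries where they do the work, as an engineer would, in place of code of your own. Each camera call takes 0.05 s, during which the arm holds its last target. There are 200 camera calls.

TASK

First take the finished flange off the sprung loading stage and stand it in the grey tray, hub up. Then stand the hub-shaped blank from the wooden board centred on the stage's round pad, hub up, and press it down with the pad, holding it there until the sliding bolt has come fully in over the pad and keeps it down. Leave everything else on the bench where it is.

Things in the scene. Friction and masses are not known exactly. Their poses are not given: they have to be found in the camera images.
- stage: Loading stage, fixed: steel plate 120 mm wide, 12 thick, from x = -65 to +135 mm; blue 96 mm square spring housing (top at 36 mm); on the +x side a dark steel bolt guide, 44 mm wide, 74 mm high, x = 62 to 107 mm. Origin: underside, below the pad's centre; z up; +x points from the pad to the bolt. Mid-bench, turned up to 35 degrees.
- pad_top (a point): Centre of the top of the stage's round aluminium pad (84 mm diameter, 9 mm thick, thin scribed circle of 67 mm diameter); moves with the pad; axes as the stage's; 85 mm above the bench while up. Below the disc a steel block, 60 mm wide, reaches x = +56 mm on the bolt's side: a ledge 9 mm below the pad's top.
- pad (a joint): How far the pad is pressed down, m: 0 = up (start), 0.019 = on its stop. Spring: it starts to sink at about 9 N and needs about 16 N to reach the stop (the parts' weight alone does not move it). The bolt can come in only while it is lower than 0.0155; latched, it rests at about 0.015. Released too early it springs up again.
- bolt (a joint): How far the latch bolt has slid in over the pad's ledge, along the stage's -x, m: 0 = out, held off by the pad's side (start); 0.009 = fully in. It slides by itself, slowly (damped, weak spring): about 1 s once the pad is down. Nothing has to be done to the bolt itself.
- bolt_nose (a point): Top edge of the bolt's inner end (steel bar 20 mm wide, 8 mm high, 69 mm above the bench, black thumb pin at its outer end up to 81 mm); moves towards the pad as the bolt comes in.
- finished: The finished flange, aluminium, hat-shaped: brim 60 mm diameter and 7 mm thick, hub above it 28 mm diameter, 34 mm total height; dark bore in the hub's top and six dark bolt holes in the brim. About 0.1 kg. Starts standing hub up on the pad. Origin: centre of the underside, z up through the hub.
- tray: Grey plastic tray, 170 (x) x 150 (y) x 26 mm, 5 mm walls and floor, heavy enough to count as fixed. Empty at the start. Origin: centre of its underside. It and the wooden board stand left and right of the stage, either way round.
- board: Wooden board 170 (x) x 150 (y) x 10 mm, fixed. The blank, the disc and the bush stand on it. Origin: centre of its underside.
- blank: The blank to be loaded, plain aluminium, hat-shaped: brim 66 mm diameter and 10 mm thick, hub above it 36 mm diameter, 40 mm total height; no holes. 0.12 to 0.22 kg. Starts hub up on the wooden board, in any of three places. Origin: centre of the underside, z up through the hub.
- disc: Bystander on the board: plain flat aluminium disc, 60 mm diameter, 14 mm high. Origin: centre of the underside.
- bush: Bystander on the board: steel bush, 32 mm diameter, 30 mm high, 18 mm bore. Origin: centre of the underside.
- wrench: Bystander: steel wrench, 160 mm long, lying between the robot and the stage.
- oil: Bystander: white plastic oil bottle with black cap, 52 mm diameter, 100 mm high, left or right beyond the stage. Origin: centre of the underside.
- step_block: Bystander: dark steel step block, 72 x 32 x 48 mm, left or right beyond the stage. Origin: underside.
Not all that is in view belongs to the job. What is shaped like the blank but turquoise is not meant.

How it is judged (in metres and radians):
On the way, in this order (a step that is already met when the one before it is completed fails the run):
1. the finished flange stands in the tray (z of finished in the frame of tray between 0 and 0.01 m and x of finished in the frame of tray between -0.056 and 0.056 m and y of finished in the frame of tray between -0.046 and 0.046 m and angle between finished's own z axis and vertical below 0.12 rad), for 0.2 s.
2. the blank stands centred on the pad (horizontal distance between blank and pad_top below 0.007 m and z of blank in the frame of pad_top between -0.003 and 0.003 m and angle between blank's own z axis and vertical below 0.06 rad), for 0.1 s.
3. the pad is down with the blank on it and the bolt has caught it (all of step 2 and value of joint pad above 0.0125 m and value of joint bolt above 0.006 m), for 0.2 s.
At the end, for the whole second after the job is handed in: The blank stands hub up on the pad, its centre within 7 mm of the pad's, the pad is latched down (more than 12.5 mm) with the bolt more than 6 mm in; the finished flange stands hub up on the tray's floor; both are at rest and released (all of step 1 and all of step 3 and linear speed of each of blank, finished below 0.01 m/s); the robot touches nothing.
It fails at once if a bystander (disc, bush, wrench, oil bottle or step block) is moved by more than 20 mm (distance of any of disc, bush, wrench, oil, step_block from where it was at the start of the episode above 0.02 m).
It also fails if it takes over 72 s, if anything falls off the work surface, if the arm or the gripper's body presses on something with over 40 N, if the wrist force passes 120 N, or if a joint passes its speed limit or range.

## Working session

There is one attempt and no reset: what is moved stays moved. The work goes in short steps, Python scripts to look and compute and a tool call to move; the robot and the scene stay as the last step left them, time stands still between calls to the robot, and variables do not carry over. Pictures are saved under pics/ and viewed, at most 10 in all, crops included, and the job is handed in when it is done.

Besides the shell and the picture viewer there is one more tool, called after "Emit:" as name(argument=value, ...) on one line, values as JSON. step_arm: Moves the arm, as the interface text tells. Its arguments: {"type":"object","properties":{"fingers":{"type":"array"},"delta_pos":{"type":"array"},"roll":{"type":"array"}},"required":["fingers","delta_pos","roll"]}

```bash
mkdir -p pics; cat > h.py <<'E'
import numpy as np, cv2, pickle
from scipy.spatial.transform import Rotation as R
from bench import arm
def cap(name):
    s=arm.get_state(); c=arm.capture(name)
    if 'mount' in c:
        T=np.eye(4); q=s['orientation']; T[:3,:3]=R.from_quat([q[1],q[2],q[3],q[0]]).as_matrix(); T[:3,3]=s['tool_pos']
        c['T']=T@c['mount']
    else: c['T']=c['cam_to_world']
    return c
def rays(c,uv):
    K=np.asarray(c['K'],float); uv=np.asarray(uv,float).reshape(-1,1,2)
    n=cv2.undistortPoints(uv,K,np.array([c['k1'],0,0,0.])).reshape(-1,2)
    return np.c_[n,np.ones(len(n))]
def cloud(c):
    h,w=c['z_map'].shape; u,v=np.meshgrid(np.arange(w),np.arange(h))
    P=rays(c,np.c_[u.ravel(),v.ravel()])*c['z_map'].reshape(-1,1)
    return (P@c['T'][:3,:3].T+c['T'][:3,3]).reshape(h,w,3)
def on_plane(c,uv,z):
    d=rays(c,uv)@c['T'][:3,:3].T; o=c['T'][:3,3]
    return o+d*((z-o[2])/d[:,2])[:,None]
E
python3 - <<'E'
from h import *
a={}
for n in('scene','side','wrist'):
    a[n]=cap(n); print(n,a[n]['T'].round(2).tolist(),a[n]['k1'],(a[n]['z_map']>0).mean())
pickle.dump(a,open('a.pkl','wb'))
cv2.imwrite('pics/a.png',cv2.resize(np.vstack([a['scene']['img'],a['side']['img']]),(450,600)) if 0 else np.hstack([cv2.resize(a['scene']['img'],(400,300)),cv2.resize(a['side']['img'],(400,300))]))
cv2.imwrite('pics/scene.png',a['scene']['img'])
cv2.imwrite('pics/side.png',a['side']['img'])
s=arm.get_state();print(s['ft_force'],s['orientation'],s['t'])
E
```

```text
scene [[0.39, 0.68, -0.63, 1174.06], [0.92, -0.29, 0.26, -311.41], [-0.01, -0.68, -0.74, 820.15], [0.0, 0.0, 0.0, 1.0]] 0.0006687187975601819 0.9961496988932291
side [[0.99, -0.04, 0.11, 465.38], [-0.11, -0.49, 0.86, -923.51], [0.01, -0.87, -0.49, 565.91], [0.0, 0.0, 0.0, 1.0]] -0.09287936072185803 0.9962056477864584
wrist [[1.0, 0.0, -0.0, 548.96], [0.0, -0.95, -0.32, 80.06], [-0.0, 0.32, -0.95, 374.56], [0.0, 0.0, 0.0, 1.0]] -0.08701329332293896 0.9959513346354166
[-0.23758156  1.51011155 -0.12148895] [-3.65438758e-04  7.07097578e-01  7.07115801e-01 -3.53051826e-04] 0.15
```

View pics/scene.png

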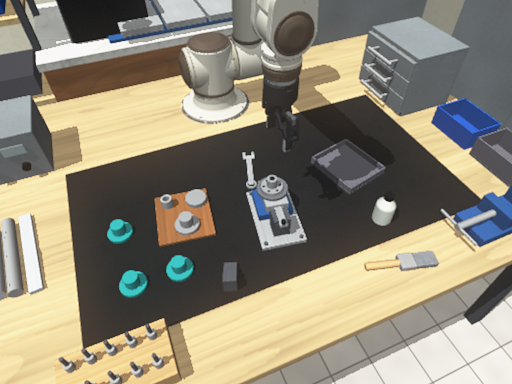

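View pics/side.png

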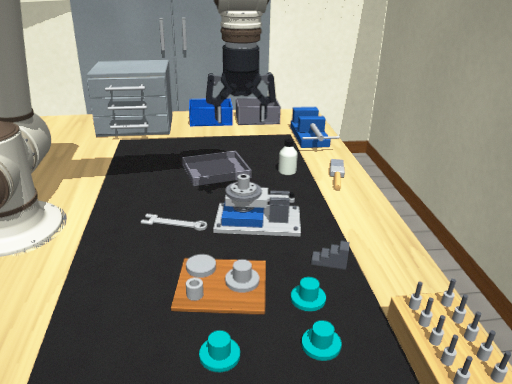

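Scene: the finished flange is at (271,187) on the stage and the tray at (347,163). Candidates for the blank are the grey hat on the board (186,219), the disc (196,197), the bush (167,201), and the turquoise hats (120,230), (133,283) and (180,267). By its description the blank is (186,219). In the side view it is at (242,273), the finished flange at (242,187) and the tray at (215,168).

```bash
cat > m.py <<'E'
from h import *
def circ(p):
    p=np.asarray(p);A=np.c_[2*p,np.ones(len(p))];x=np.linalg.lstsq(A,(p**2).sum(1),rcond=None)[0]
    return x[:2],np.sqrt(x[2]+x[:2]@x[:2])
def layer(c,C,xy,r,z0,z1):
    m=(np.hypot(C[...,0]-xy[0],C[...,1]-xy[1])<r)&(C[...,2]>z0)&(C[...,2]<z1)
    P=C[m]
    if len(P)<5: return None
    (cx,cy),rr=cv2.minEnclosingCircle(P[:,:2].astype(np.float32).reshape(-1,1,2))
    return len(P),np.median(P[:,2]).round(1),np.round([cx,cy,rr],1),P[:,:2].mean(0).round(1)
E
python3 - <<'E'
from m import *
a=pickle.load(open('a.pkl','rb'))
seeds={'scene':dict(fin=(271,182),blank=(186,213),disc=(196,197),tray=(347,163),oil=(384,205)),
'side':dict(fin=(242,180),blank=(242,265),disc=(201,264),tray=(215,168),oil=(288,155))}
for n,s in seeds.items():
    C=cloud(a[n])
    for k,(u,v) in s.items(): print(n,k,C[v,u].round(0))
    f=C[s['fin'][1],s['fin'][0]];b=C[s['blank'][1],s['blank'][0]]
    print(' fin hub',layer(a[n],C,f,35,113,125),'brim',layer(a[n],C,f,50,90,95),'pad',layer(a[n],C,f,60,82,88))
    print(' blank hub',layer(a[n],C,b,35,44,56),'brim',layer(a[n],C,b,45,17,23))
    t=C[s['tray'][1],s['tray'][0]]
    m=(np.hypot(C[...,0]-t[0],C[...,1]-t[1])<160)&(C[...,2]>22)&(C[...,2]<30)
    m&=(C[...,1]>t[1]-110)
    print(' tray rim',cv2.minAreaRect(C[m][:,:2].astype(np.float32)))
    m=(np.hypot(C[...,0]-f[0],C[...,1]-f[1])<150)&(C[...,2]>8)&(C[...,2]<16)
    print(' plate',cv2.minAreaRect(C[m][:,:2].astype(np.float32)))
    m=(np.hypot(C[...,0]-f[0],C[...,1]-f[1])<150)&(C[...,2]>70)&(C[...,2]<77)
    print(' guide',cv2.minAreaRect(C[m][:,:2].astype(np.float32)))
# crop for check
def crop(n,u,v,s=32,o=390):
    return cv2.resize(a[n]['img'][v-s:v+s,u-s:u+s],(o,o),interpolation=cv2.INTER_CUBIC)
cv2.imwrite('pics/crop.png',np.hstack([crop('scene',186,213),crop('side',242,195,48)]))
E
```

```text
scene fin [567. -25. 119.]
scene blank [ 524. -249.   52.]
scene disc [ 456. -205.   25.]
scene tray [489. 274.   7.]
scene oil [720. 228.  76.]
 fin hub (80, np.float64(120.0), array([553.8, -18.6,  14.8]), array([556.1, -19.1])) brim (170, np.float64(93.1), array([557.1, -16.9,  33.7]), array([561.3, -21.5])) pad (230, np.float64(85.9), array([555.1, -17.1,  42.8]), array([566. , -21.4]))
 blank hub (132, np.float64(50.6), array([ 529.5, -256.7,   18.8]), array([ 531.6, -255.9])) brim (206, np.float64(20.7), array([ 530.2, -254.8,   33.7]), array([ 539.3, -257.4]))
 tray rim ((500.0456237792969, 264.7645263671875), (172.2748565673828, 154.61534118652344), 12.909982681274414)
 plate ((554.5093994140625, -33.48374938964844), (152.5846710205078, 268.7785339355469), 80.36851501464844)
 guide ((627.6004028320312, -31.71298599243164), (60.148746490478516, 88.87033081054688), 77.7818603515625)
side fin [550. -32. 115.]
side blank [ 529. -259.   50.]
side disc [ 451. -211.   22.]
side tray [498. 270.   5.]
side oil [705. 221.  61.]
 fin hub (71, np.float64(117.6), array([554.2, -20.2,  15. ]), array([554.3, -22.6])) brim (153, np.float64(91.2), array([553.7, -21.1,  30.9]), array([553.8, -27.1])) pad (228, np.float64(83.9), array([554.9, -19.8,  42.9]), array([553.2, -35.8]))
 blank hub (208, np.float64(48.8), array([ 530.4, -257.2,   19.1]), array([ 529.4, -259.8])) brim (349, np.float64(18.8), array([ 528.8, -258.4,   33.7]), array([ 528.8, -267.5]))
 tray rim ((500.3511962890625, 262.0971984863281), (171.37123107910156, 155.58897399902344), 13.045060157775879)
 plate ((547.987548828125, -19.760513305664062), (124.1548843383789, 278.7361145019531), 80.12702178955078)
 guide ((591.5130004882812, -29.277462005615234), (158.18197631835938, 61.75423812866211), 0.32159796357154846)
```

View pics/crop.png

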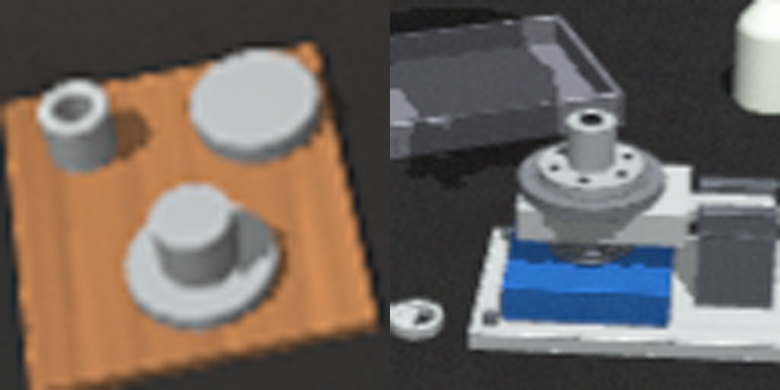

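The crop confirms the blank: a plain grey hat at scene (186,219), with no holes. The piece on the pad has a bore and six holes, so it is the finished flange. The two views agree to within about 2 mm:

| Item | Position (mm) | Measured height (mm) | Expected (mm) |
|---|---|---|---|
| Finished flange | (554.5, -19.5) | hub top about 119 | 119 |
| Blank | (530, -257) | hub top about 50 | 50 |
| Tray | (500, 263) | – | – |

I'll pick the finished flange first.

Emit:
step_arm(fingers=[-1,-1,-1,-1,-1], delta_pos=[[0.2,-1.0,-3],[0.5,-2.0,-6],[0.5,-2.0,-9],[0.5,-2.0,-12],[0.5,-2.0,-13.6]], roll=[0,0,0,0,0])

```text
t: 0.57
tool_pos: [553.5, -20.1, 113.3]
orientation: [-0.002, 0.707, 0.707, -0.001]
ft_force: [-1.6, -0.4, 0.1]
grip_width: 1.004
grasp_force: 0.0
```

Emit:
step_arm(fingers=[-1,0.9,0.9,0.9,0.9], delta_pos=[[0,0,0],[0,0,0],[0,0,0],[0,0,0],[0,0,0]], roll=[0,0,0,0,0])

```text
t: 0.98
tool_pos: [555.8, -20.0, 118.9]
orientation: [0.001, 0.707, 0.707, 0.001]
ft_force: [-0.6, -0.4, 0.2]
grip_width: 0.455
grasp_force: 0.0
```

Emit:
step_arm(fingers=[0.9,0.9,0.9,0.9,0.9], delta_pos=[[0,0,0],[0,0,0],[0,0,0],[0,0,0],[0,0,0]], roll=[0,0,0,0,0])

```text
t: 1.4
tool_pos: [555.6, -20.0, 118.8]
orientation: [0.001, 0.707, 0.707, 0.001]
ft_force: [-0.3, -0.3, 6.6]
grip_width: 0.308
grasp_force: 58.5
```

Emit:
step_arm(fingers=[0.9,0.9,0.9,0.9,0.9], delta_pos=[[0,0,1.5],[0,0,4],[-1,3,5],[-2,7,5],[-3,11,5]], roll=[0,0,0,0,0])

```text
t: 1.82
tool_pos: [525.1, 90.6, 168.6]
orientation: [0.001, 0.708, 0.706, 0.001]
ft_force: [0.5, 0.7, -2.3]
grip_width: 0.306
grasp_force: 59.2
```

Emit:
step_arm(fingers=[0.9,0.9,0.9,0.9,0.9], delta_pos=[[-0.5,4,0],[-1,8,0],[-2,12,0],[-2.5,16,0],[-2.5,17.3,0]], roll=[0,0,0,0,0])

```text
t: 2.23
tool_pos: [498.7, 267.4, 167.5]
orientation: [-0.0, 0.706, 0.708, 0.001]
ft_force: [-0.1, -0.3, -0.8]
grip_width: 0.304
grasp_force: 59.3
```

Emit:
step_arm(fingers=[0.9,0.9,0.9,0.9,0.9], delta_pos=[[0,0,0],[0,0,-3],[0,0,-6],[0,0,-9],[0,0,-11]], roll=[0,0,0,0,0])

```text
t: 2.65
tool_pos: [499.3, 261.4, 54.6]
orientation: [-0.0, 0.707, 0.707, -0.001]
ft_force: [-0.8, 0.3, -1.2]
grip_width: 0.308
grasp_force: 59.3
```

Emit:
step_arm(fingers=[0.9,0.9,0.9,0.9,0.9], delta_pos=[[0,0,0],[0,0,0],[0,0,-0.5],[0,0,-1],[0,0,-1]], roll=[0,0,0,0,0])

```text
t: 3.07
tool_pos: [500.4, 263.0, 47.6]
orientation: [0.0, 0.707, 0.707, 0.0]
ft_force: [0.1, -0.4, -0.7]
grip_width: 0.306
grasp_force: 59.2
```

```bash
python3 - <<'E'
from m import *
s=arm.get_state();print(s['tool_pos'],s['grip_width'],s['ft_force'],s['t'])
c=cap('scene');d=cap('side')
cv2.imwrite('pics/b.png',np.hstack([cv2.resize(c['img'][90:240,250:450],(400,300)),cv2.resize(d['img'][80:230,150:350],(400,300))]))
E
```

```text
[500.38185101 262.95675849  47.63979036] 0.3059590656766931 [ 0.08717924 -0.4070724  -0.69127894] 3.0667
```

View pics/b.png

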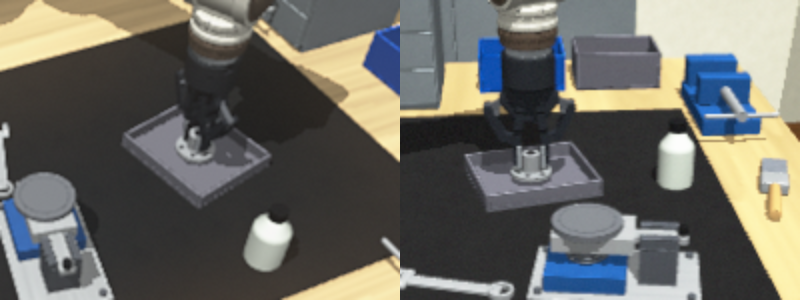

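The flange hangs upright between the fingers over the tray's centre (left half (195,147), right half (533,170)) and the pad is empty. I'll lower it by 9 mm.

Emit:
step_arm(fingers=[0.9,0.9,0.9,0.9,0.9], delta_pos=[[0,0,-0.4],[0,0,-0.7],[0,0,-0.85],[0,0,-0.9],[0,0,-0.9]], roll=[0,0,0,0,0])

```text
t: 3.58
tool_pos: [499.9, 263.0, 38.7]
orientation: [0.0, 0.707, 0.707, 0.0]
ft_force: [-3.3, -1.9, 4.6]
grip_width: 0.303
grasp_force: 59.8
```

Emit:
step_arm(fingers=[0.9,0.0,0.0,0.0,0.0], delta_pos=[[0,0,0],[0,0,0],[0,0,0],[0,0,0],[0,0,0]], roll=[0,0,0,0,0])

```text
t: 4.0
tool_pos: [500.0, 263.0, 38.1]
orientation: [-0.0, 0.707, 0.707, -0.0]
ft_force: [0.2, -0.3, 0.4]
grip_width: 0.501
grasp_force: 0.0
```

Emit:
step_arm(fingers=[0,0,0,0,0], delta_pos=[[0,0,1],[0,0,4],[0,0,8],[0,0,12],[0,0,14]], roll=[0,0,0,0,0])

```text
t: 4.42
tool_pos: [500.8, 263.4, 184.2]
orientation: [0.001, 0.707, 0.707, 0.003]
ft_force: [0.9, 0.7, -0.2]
grip_width: 0.504
grasp_force: 0.0
```

Emit:
step_arm(fingers=[0,0,0,0,0], delta_pos=[[1,-4,0],[2,-8,0],[3,-12,0],[4,-16,0],[5,-20,0]], roll=[0,0,0,0,0])

```text
t: 4.83
tool_pos: [550.1, 61.2, 179.4]
orientation: [0.0, 0.707, 0.707, 0.0]
ft_force: [1.8, 0.9, 0.1]
grip_width: 0.495
grasp_force: 0.0
```

Emit:
step_arm(fingers=[-0.3,-0.3,-0.3,-0.3,-0.3], delta_pos=[[0,-2,4],[0,-2,8],[0,-2.4,8],[0,-2.4,8],[0,-2.4,8]], roll=[0,0,0,0,0])

```text
t: 5.25
tool_pos: [550.1, 38.9, 258.8]
orientation: [0.0, 0.707, 0.707, 0.0]
ft_force: [-0.5, 0.1, -0.2]
grip_width: 0.651
grasp_force: 0.0
```

```bash
python3 - <<'E'
from m import *
s=arm.get_state();print(s['tool_pos'],s['t'])
a={}
for n in('scene','side','wrist'):
    a[n]=c=cap(n);C=cloud(c);print(n)
    print(' fin',layer(c,C,(500,263),30,36,44),layer(c,C,(500,263),45,10.5,14.5))
    print(' pad',layer(c,C,(555,-19),60,82,88.5))
    print(' blank',layer(c,C,(530,-257),35,44,56))
pickle.dump(a,open('b.pkl','wb'))
cv2.imwrite('pics/w.png',np.hstack([cv2.resize(a['wrist']['img'],(400,300)),cv2.resize(a['side']['img'],(400,300))]))
E
```

```text
[550.11084665  38.91395472 258.8161765 ] 5.25
scene
 fin (51, np.float64(40.5), array([498.6, 263. ,  15.1]), array([500.9, 263.1])) (97, np.float64(12.9), array([500.6, 263.9,  35.8]), array([504.8, 259.4]))
 pad (543, np.float64(86.3), array([554.8, -18.2,  43. ]), array([556.7, -19. ]))
 blank (134, np.float64(50.6), array([ 530.4, -255.1,   19.2]), array([ 531.7, -256. ]))
side
 fin (31, np.float64(37.6), array([499.7, 263.9,  15.1]), array([498.9, 261.1])) (53, np.float64(11.4), array([502.4, 258.5,  29.3]), array([499.8, 252.8]))
 pad (490, np.float64(84.2), array([554.9, -19. ,  43. ]), array([554.6, -21.7]))
 blank (203, np.float64(48.8), array([ 529.6, -257.7,   18.4]), array([ 529.3, -259.6]))
wrist
 fin None None
 pad (4773, np.float64(86.7), array([554.7, -17.8,  42.4]), array([554.3, -15.4]))
 blank None
```

View pics/w.png

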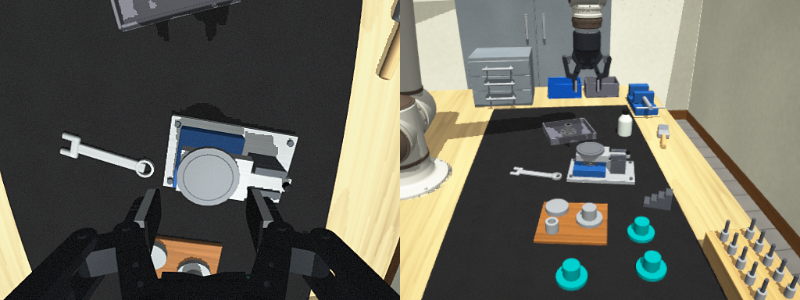

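The wrist view (left) shows the empty pad at (208,178), and the side view shows the flange standing in the tray at (580,125). The flange's z and centre match the tray floor. The three views agree on the pad centre, about (554.8, -18.5, 85). Next I'll go to the blank and measure it with the wrist camera.

Emit:
step_arm(fingers=[-0.3,-0.3,-0.3,-0.3,-0.3], delta_pos=[[-0.5,-4,0],[-1,-8,0],[-1.5,-12,0],[-2,-16,0],[-2,-20,-1]], roll=[0,0,0,0,0])

```text
t: 5.82
tool_pos: [529.3, -162.2, 249.3]
orientation: [0.001, 0.707, 0.708, 0.0]
ft_force: [0.7, 0.2, 0.1]
grip_width: 0.652
grasp_force: 0.0
```

Emit:
step_arm(fingers=[-0.3,-0.3,-0.3,-0.3,-0.3], delta_pos=[[0,-3,-3],[0,-4,-6],[0,-4,-6],[0,-4,-6],[0,-4,-6]], roll=[0,0,0,0,0])

```text
t: 6.23
tool_pos: [530.2, -200.1, 189.2]
orientation: [0.0, 0.707, 0.707, 0.0]
ft_force: [0.4, 0.5, 1.6]
grip_width: 0.651
grasp_force: 0.0
```

```bash
python3 - <<'E'
from m import *
s=arm.get_state();print(s['tool_pos'],s['t'])
c=cap('wrist');C=cloud(c)
print(layer(c,C,(530,-257),35,44,56),layer(c,C,(530,-257),45,17,24),'bush',layer(c,C,(450,-290),40,35,45),'disc',layer(c,C,(455,-208),45,20,29))
E
```

```text
[ 530.16314786 -200.09194915  189.22225715] 6.2333
(1131, np.float64(51.3), array([ 528.9, -256. ,   18.2]), array([ 529.1, -254.3])) (1655, np.float64(21.4), array([ 529.2, -256. ,   33.2]), array([ 529. , -246.1])) bush (294, np.float64(41.0), array([ 436.2, -285.9,   16. ]), array([ 431.7, -281.6])) disc (2888, np.float64(25.4), array([ 450.1, -207.8,   30.3]), array([ 451. , -206.5]))
```

Emit:
step_arm(fingers=[-0.3,-0.3,-0.3,-0.3,-0.3], delta_pos=[[0,-3,0],[-0.1,-5.6,-3],[-0.1,-5.6,-7],[-0.1,-5.6,-10],[-0.1,-5.6,-12]], roll=[0,0,0,0,0])

```text
t: 6.7
tool_pos: [529.1, -256.1, 66.9]
orientation: [-0.0, 0.707, 0.707, -0.0]
ft_force: [-0.7, 0.4, -0.8]
grip_width: 0.649
grasp_force: 0.0
```

Emit:
step_arm(fingers=[-0.3,-0.3,-0.3,0.9,0.9], delta_pos=[[0,0,-1.5],[0,0,-2.3],[0,0,-2.3],[0,0,-2.3],[0,0,-2.3]], roll=[0,0,0,0,0])

```text
t: 7.12
tool_pos: [530.2, -257.0, 47.7]
orientation: [0.001, 0.707, 0.707, 0.001]
ft_force: [3.0, -1.3, -0.0]
grip_width: 0.403
grasp_force: 59.7
```

Emit:
step_arm(fingers=[0.9,0.9,0.9,0.9,0.9], delta_pos=[[0,0,0],[0,0,0],[0,0,0],[0,0,0],[0,0,0]], roll=[0,0,0,0,0])

```text
t: 7.53
tool_pos: [530.2, -257.2, 47.7]
orientation: [0.002, 0.707, 0.707, 0.001]
ft_force: [0.8, 2.6, 6.8]
grip_width: 0.4
grasp_force: 60.6
```

Emit:
step_arm(fingers=[0.9,0.9,0.9,0.9,0.9], delta_pos=[[0,0,1],[0,0,3],[0,0,6],[0,0,10],[0,0,11]], roll=[0,0,0,0,0])

```text
t: 7.95
tool_pos: [530.4, -257.8, 162.6]
orientation: [0.004, 0.707, 0.707, 0.001]
ft_force: [0.7, -0.7, -0.4]
grip_width: 0.4
grasp_force: 60.2
```

Emit:
step_arm(fingers=[0.9,0.9,0.9,0.9,0.9], delta_pos=[[0.5,3,0],[1,7,0],[1.5,11,0],[2,15,0],[2.4,19,0]], roll=[0,0,0,0,0])

```text
t: 8.37
tool_pos: [553.1, -65.4, 156.3]
orientation: [0.0, 0.707, 0.707, 0.0]
ft_force: [0.3, -0.2, -2.2]
grip_width: 0.403
grasp_force: 60.2
```

Emit:
step_arm(fingers=[0.9,0.9,0.9,0.9,0.9], delta_pos=[[0,3,0],[0,4.8,0],[0,4.8,-1],[0,4.8,-2.2],[0,4.8,-2.2]], roll=[0,0,0,0,0])

```text
t: 8.78
tool_pos: [552.0, -19.5, 130.7]
orientation: [-0.001, 0.707, 0.707, -0.001]
ft_force: [-0.2, -0.6, -2.1]
grip_width: 0.401
grasp_force: 60.1
```

Emit:
step_arm(fingers=[0.9,0.9], delta_pos=[[0,0,0],[0,0,0]], roll=[0,0])

```text
t: 8.95
tool_pos: [552.9, -20.1, 133.2]
orientation: [-0.0, 0.708, 0.707, -0.0]
ft_force: [0.3, -0.2, -1.6]
grip_width: 0.404
grasp_force: 60.1
```

```bash
python3 - <<'E'
from m import *
s=arm.get_state();print(s['tool_pos'],s['ft_force'],s['orientation'],s['t'])
for n in('scene','side'):
    c=cap(n);C=cloud(c)
    for z0 in (96.5,): print(n,layer(c,C,(555,-19),40,z0,z0+9),'pad',layer(c,C,(555,-19),55,82,88.5))
    cv2.imwrite('pics/c_%s.png'%n,c['img'])
    k=c['img']; u,v=(271,182) if n=='scene' else (242,180)
    globals()[n]=cv2.resize(k[v-45:v+35,u-45:u+55][:75,:],(400,300),interpolation=cv2.INTER_CUBIC)
cv2.imwrite('pics/c.png',np.hstack([scene,side]))
E
```

```text
[552.86463797 -20.07713629 133.23387138] [ 0.27672189 -0.15428853 -1.6411461 ] [-1.23152761e-04  7.07658932e-01  7.06554161e-01 -1.97470479e-04] 8.95
scene (73, np.float64(103.5), array([554. , -19. ,  32.7]), array([570.6, -28.4])) pad (229, np.float64(86.3), array([555.5, -18. ,  42.2]), array([573.2, -24.6]))
side (198, np.float64(104.0), array([552.8, -22.4,  33.1]), array([552.2, -38.2])) pad (256, np.float64(84.1), array([556. , -22.3,  42.7]), array([554.3, -37.4]))
```

View pics/c.png

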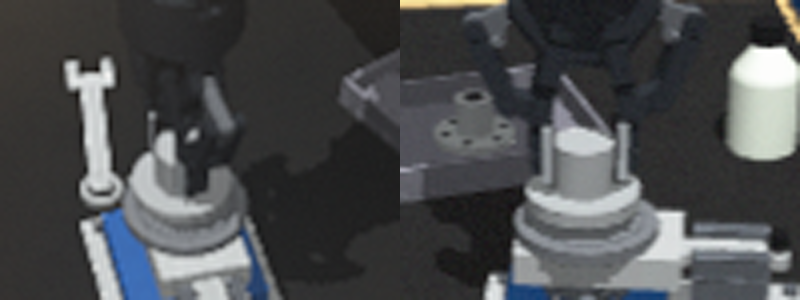

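The blank is held level about 10 mm above the pad (right half: brim (585,195), pad (588,230)), and the flange stands in the tray at (475,118). It sits about 2 mm short in x, so I'll correct that and lower it.

Emit:
step_arm(fingers=[0.9,0.9,0.9,0.9,0.9], delta_pos=[[0.2,0.1,0],[0.2,0.1,-0.5],[0.2,0.1,-0.8],[0.2,0.1,-1.0],[0.2,0.1,-1.1]], roll=[0,0,0,0,0])

```text
t: 9.47
tool_pos: [554.9, -18.0, 122.4]
orientation: [0.0, 0.707, 0.707, -0.0]
ft_force: [-3.5, -0.7, 8.1]
grip_width: 0.401
grasp_force: 61.2
```

Emit:
step_arm(fingers=[0.9,0.9,0.9], delta_pos=[[0,0,0],[0,0,0],[0,0,0]], roll=[0,0,0])

```text
t: 9.72
tool_pos: [554.9, -18.0, 122.6]
orientation: [0.0, 0.707, 0.707, 0.0]
ft_force: [-2.4, -0.2, 3.6]
grip_width: 0.405
grasp_force: 60.4
```

```bash
python3 - <<'E'
from m import *
s=arm.get_state();print(s['tool_pos'],s['ft_force'],s['t'])
for n in('scene','side'):
    c=cap(n);C=cloud(c)
    print(n,layer(c,C,(555,-19),40,91,98),'pad',layer(c,C,(555,-19),55,82,88.5))
E
```

```text
[554.93239025 -18.00198048 122.62158165] [-2.4384033  -0.18032575  3.5671493 ] 9.7167
scene (179, np.float64(96.1), array([555.3, -17.6,  33.2]), array([564.9, -23.8])) pad (192, np.float64(86.0), array([555. , -17.2,  42.4]), array([570.8, -27.3]))
side (182, np.float64(93.9), array([555.2, -20. ,  32.9]), array([553.2, -32.7])) pad (195, np.float64(83.9), array([554.5, -21.3,  42.1]), array([553.4, -39.7]))
```

The blank is centred on the pad to about 1 mm. I'll press down with the blank still gripped.

Emit:
step_arm(fingers=[0.9,0.9,0.9,0.9,0.9], delta_pos=[[0,0,-0.3],[0,0,-0.6],[0,0,-0.9],[0,0,-1.2],[0,0,-1.2]], roll=[0,0,0,0,0])

```text
t: 10.23
tool_pos: [555.0, -18.0, 111.0]
orientation: [0.0, 0.707, 0.707, 0.0]
ft_force: [-3.4, -1.2, 9.4]
grip_width: 0.4
grasp_force: 61.3
```

Emit:
step_arm(fingers=[0.9,0.9,0.9,0.9,0.9], delta_pos=[[0,0,-0.2],[0,0,-0.4],[0,0,-0.6],[0,0,-0.6],[0,0,-0.6]], roll=[0,0,0,0,0])

```text
t: 10.65
tool_pos: [555.1, -18.0, 105.5]
orientation: [0.0, 0.707, 0.707, 0.0]
ft_force: [-6.3, -0.8, 13.5]
grip_width: 0.402
grasp_force: 61.7
```

Emit:
step_arm(fingers=[0.9,0.9,0.9,0.9,0.9], delta_pos=[[0,0,0],[0,0,0],[0,0,0],[0,0,0],[0,0,0]], roll=[0,0,0,0,0])

```text
t: 11.07
tool_pos: [555.1, -18.0, 105.6]
orientation: [0.0, 0.707, 0.707, 0.0]
ft_force: [-6.4, -0.7, 13.0]
grip_width: 0.404
grasp_force: 61.7
```

Emit:
step_arm(fingers=[0.9,0.9,0.9,0.9,0.9], delta_pos=[[0,0,0],[0,0,0],[0,0,0],[0,0,0],[0,0,0]], roll=[0,0,0,0,0])

```text
t: 11.48
tool_pos: [555.0, -18.0, 105.7]
orientation: [0.0, 0.707, 0.707, 0.0]
ft_force: [-5.5, 0.1, 12.2]
grip_width: 0.4
grasp_force: 61.7
```

Emit:
step_arm(fingers=[0.9,0.9,0.9,0.9,0.9], delta_pos=[[0,0,0],[0,0,0],[0,0,0],[0,0,0],[0,0,0]], roll=[0,0,0,0,0])

```text
t: 11.9
tool_pos: [555.1, -18.0, 105.6]
orientation: [0.0, 0.707, 0.707, 0.0]
ft_force: [-5.6, -0.1, 11.8]
grip_width: 0.406
grasp_force: 61.7
```

```bash
python3 - <<'E'
from m import *
s=arm.get_state();print(s['tool_pos'],s['ft_force'],s['t'])
o=[]
for n in('scene','side'):
    c=cap(n);C=cloud(c)
    print(n,layer(c,C,(555,-19),40,73,81.5),'pad',layer(c,C,(555,-19),46,64,71))
    k=c['img']; u,v=(276,187) if n=='scene' else (252,190)
    o.append(cv2.resize(k[v-45:v+30,u-45:u+55],(400,300),interpolation=cv2.INTER_CUBIC))
cv2.imwrite('pics/d.png',np.hstack(o))
E
```

```text
[555.05271261 -17.98821232 105.62980044] [-5.6435149  -0.13820327 11.82169905] 11.9
scene (188, np.float64(78.8), array([555.2, -17. ,  33.1]), array([566., -24.])) pad (177, np.float64(68.7), array([556.6, -18.5,  43.9]), array([571.8, -26.7]))
side (194, np.float64(76.8), array([553.4, -22.5,  34.4]), array([553.3, -34. ])) pad (204, np.float64(67.0), array([554. , -20.8,  43.7]), array([552.6, -40. ]))
```

View pics/d.png

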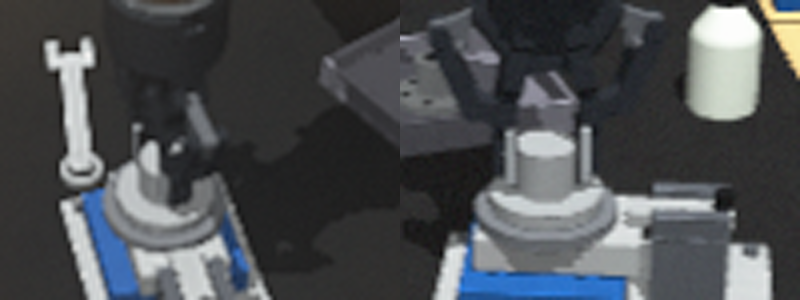

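The pad is at about 17 mm (top z about 68) with the blank on it. The bolt is at right half (640,205) and has moved towards the pad. I'll press 1.5 mm further, hold, then ease up.

Emit:
step_arm(fingers=[0.9,0.9,0.9,0.9,0.9], delta_pos=[[0,0,-0.1],[0,0,-0.15],[0,0,-0.15],[0,0,-0.15],[0,0,-0.15]], roll=[0,0,0,0,0])

```text
t: 12.42
tool_pos: [555.1, -18.0, 104.2]
orientation: [0.0, 0.707, 0.707, 0.0]
ft_force: [-5.8, 0.6, 13.0]
grip_width: 0.399
grasp_force: 61.7
```

Emit:
step_arm(fingers=[0.9,0.9,0.9,0.9,0.9], delta_pos=[[0,0,0],[0,0,0],[0,0,0],[0,0,0],[0,0,0]], roll=[0,0,0,0,0])

```text
t: 12.83
tool_pos: [555.0, -18.0, 104.2]
orientation: [0.0, 0.707, 0.707, 0.0]
ft_force: [-6.9, -0.7, 13.5]
grip_width: 0.398
grasp_force: 61.7
```

Emit:
step_arm(fingers=[0.9,0.9,0.9,0.9,0.9], delta_pos=[[0,0,0],[0,0,0],[0,0,0],[0,0,0],[0,0,0]], roll=[0,0,0,0,0])

```text
t: 13.25
tool_pos: [555.1, -18.0, 104.2]
orientation: [0.0, 0.707, 0.707, 0.0]
ft_force: [-6.4, -1.2, 13.4]
grip_width: 0.4
grasp_force: 61.7
```

Emit:
step_arm(fingers=[0.9,0.9,0.9,0.9,0.9], delta_pos=[[0,0,0.1],[0,0,0.2],[0,0,0.3],[0,0,0.3],[0,0,0.3]], roll=[0,0,0,0,0])

```text
t: 13.67
tool_pos: [555.0, -18.0, 107.2]
orientation: [0.0, 0.707, 0.707, 0.0]
ft_force: [-5.9, 0.7, 13.3]
grip_width: 0.399
grasp_force: 61.6
```

Emit:
step_arm(fingers=[0.9,0.9,0.9,0.9,0.9], delta_pos=[[0,0,0.05],[0,0,0.1],[0,0,0.1],[0,0,0.1],[0,0,0.1]], roll=[0,0,0,0,0])

```text
t: 14.08
tool_pos: [555.1, -18.0, 107.7]
orientation: [0.0, 0.707, 0.707, 0.0]
ft_force: [-3.9, -0.7, 10.3]
grip_width: 0.402
grasp_force: 61.1
```

The force now falls much faster than the spring alone would give (3 N over 0.5 mm), so the bolt is carrying the load. I'll release.

Emit:
step_arm(fingers=[0.9,0.9,0.9,0.9,0.9], delta_pos=[[0,0,0.05],[0,0,0.1],[0,0,0.1],[0,0,0.1],[0,0,0.1]], roll=[0,0,0,0,0])

```text
t: 14.5
tool_pos: [555.1, -18.0, 107.8]
orientation: [0.0, 0.707, 0.707, 0.0]
ft_force: [-1.2, -0.3, 4.2]
grip_width: 0.398
grasp_force: 60.7
```

Emit:
step_arm(fingers=[0.2,0.0,-0.2,-0.2,-0.2], delta_pos=[[0,0,0],[0,0,0],[0,0,0],[0,0,0],[0,0,0]], roll=[0,0,0,0,0])

```text
t: 14.92
tool_pos: [555.0, -17.9, 107.5]
orientation: [-0.0, 0.707, 0.707, -0.0]
ft_force: [-0.1, -0.3, 1.1]
grip_width: 0.6
grasp_force: 0.0
```

Emit:
step_arm(fingers=[-0.2,-0.2,-0.2,-0.2,-0.2], delta_pos=[[0,0,1],[0,0,4],[0,0,8],[0,4,12],[0,6,14]], roll=[0,0,0,0,0])

```text
t: 15.33
tool_pos: [554.9, 40.6, 249.5]
orientation: [0.001, 0.708, 0.706, 0.001]
ft_force: [0.4, 0.8, -0.0]
grip_width: 0.598
grasp_force: 0.0
```

Emit:
step_arm(fingers=[-0.2,-0.2,-0.2,-0.2,-0.2], delta_pos=[[0,0,0],[0,0,0],[0,0,0],[0,0,0],[0,0,0]], roll=[0,0,0,0,0])

```text
t: 15.75
tool_pos: [554.6, 40.2, 245.5]
orientation: [-0.001, 0.707, 0.707, -0.001]
ft_force: [-0.5, 0.7, -0.7]
grip_width: 0.6
grasp_force: 0.0
```

```bash
python3 - <<'E'
from m import *
s=arm.get_state();print(s['tool_pos'],s['ft_force'],s['t'])
o=[]
for n in('scene','side','wrist'):
    c=cap(n);C=cloud(c)
    print(n,'hub',layer(c,C,(555,-19),25,104,115),'brim',layer(c,C,(555,-19),40,76,84),'pad',layer(c,C,(555,-19),46,66,75),'fin',layer(c,C,(500,263),30,36,44))
    k=c['img']
    o.append(k)
u,v=252,190
cv2.imwrite('pics/e.png',np.hstack([cv2.resize(o[2],(400,300)),cv2.resize(o[1][v-45:v+30,u-45:u+55],(400,300),interpolation=cv2.INTER_CUBIC)]))
E
```

```text
[554.5887899   40.2055852  245.49228328] [-0.5269505   0.69199232 -0.69938194] 15.75
scene hub (127, np.float64(111.4), array([554.8, -17.2,  18. ]), array([557. , -18.3])) brim (206, np.float64(81.3), array([554.1, -17.4,  34.3]), array([564.6, -21.4])) pad (216, np.float64(71.3), array([554.9, -17.3,  43.1]), array([570.7, -26.6])) fin (53, np.float64(40.5), array([497.9, 264.1,  16.9]), array([500.5, 263.9]))
side hub (111, np.float64(108.6), array([554.6, -19.2,  18.1]), array([554.5, -22.1])) brim (207, np.float64(79.0), array([555.2, -18.7,  35.4]), array([553.5, -29.6])) pad (232, np.float64(69.3), array([555.8, -20.6,  43.4]), array([553.4, -40.9])) fin (27, np.float64(37.4), array([498.8, 264.9,  14. ]), array([499.3, 263.5]))
wrist hub (1160, np.float64(111.6), array([554.4, -17.1,  18.5]), array([554.2, -15.3])) brim (1709, np.float64(81.6), array([554.3, -16.8,  33.1]), array([554. ,  -6.8])) pad (1553, np.float64(71.6), array([554.5, -17.6,  42.3]), array([555.1,  -5.1])) fin None
```

View pics/e.png

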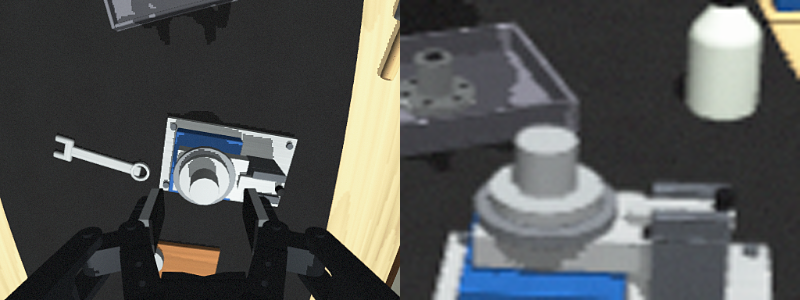

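The pad stays down without the arm: its top is at about 70 mm, which is 15 mm pressed and matches the latched value. The blank is upright and centred to about 1 mm (wrist (205,175)), the flange stands in the tray (right half (430,80)), and the gripper is clear. I'm handing in.

```bash
python3 -c "
from bench import arm
print(arm.hand_in())"
```

```text
the job is handed in; nothing more can be done
None
```

Job handed in at about 16 s of the 72 s: by my last measurements the finished flange stands hub up in the tray, and the blank stands centred to about 1 mm on the pad, latched about 15 mm down; the hand-in gave no verdict.

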